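# Load a sample on the vacuum chuck and press the hold key

### The arm

A 7-joint arm with a two-finger parallel gripper is mounted at the origin on the work surface. World frame = base frame: x ahead of the robot, y to its left, z up, the work surface at z = 0. Lengths are in m, angles in rad, forces in N, time in s.
With the tool pointing down it reaches from about 0.4 to 0.9 m from the base axis. Payload 5.5 kg.
Tool frame: the origin (TCP) lies at the very end of the fingers, on their centre line; the grasp point (between the pads) lies 19 mm behind it; z points along the fingers, y is the line along which they close (so a half turn about z gives the same grasp; the last joint's range is limited). The gripper opens to 85 mm and grips with 20 to 120 N. Pads are 22 mm wide; open, the fingers measure 114 mm over their backs; the gripper's body (76 mm by 85 mm) begins 54 mm behind the grasp point. The pads swing forward as they close: fully open they stand 13 mm farther back than shut.
Start: joints at [-0.919, 0.501, -0.427, 1.55, 0.221, 1.138, -0.21], TCP at [0.246, 0.602, 0.21] pointing down, gripper open.
Joint ranges: [-2.88, 2.88], [-0.31, 2.03], [-1.54, 1.56], [0.2, 2.42], [-1.41, 4.55], [0.19, 2.02], [-2.57, 2.57]. Speed limits (rad/s): [2.57, 2.57, 3.14, 3.14, 3.14, 3.14, 3.14].

### API

Orientations are given as a unit quaternion [x, y, z, w].
In Python, from plant import manip, capture, camera_model, silhouettes, place_of gives the robot as it stands.
- The arm moves only by the tool arm_command, never from a script. Its argument "deltas" is a list of rows, each an object with "slide": the shift along the tool's x, y, z in cm, a list of three; "rot": the turn, a rotation vector about the tool's x, y, z in rad, a list of three; "jaw": the finger opening in cm, from 0 to 8.54. In form: [{"slide": [dx, dy, dz], "rot": [wx, wy, wz], "jaw": jaw}, ...]. A call has 1 to 20 rows; each row shifts and turns the commanded pose from where the row before left it, along the tool's axes as they then stand; what a row does not reach is not made up. A row lasts 1/12 s, in which the tool goes at most 41.7 mm and 7.16 degrees, less where a joint would pass 70% of its speed; a pose out of reach is approached as far as the arm can. A call is refused whole if a number of a shift passes 4.17 or a number of a turn 0.125, either way. A call with a gripper value outside its range is refused whole. The fingers move at their own pace and stop on an object; the grip force is fixed at half the most. Time passes only in rows, so rows that do not move let the fingers close. It gives the time, the measured TCP pose, the force, the opening and the grip force at its end, in the units of the state.
- manip.state(): the state, without advancing time (a new reading comes with each control period).
- capture(name): name is "side" or "top" or "wrist"; returns (picture, depth): 420x560x3 uint8, blue, green, red; 420x560 float32, m along the optical axis (not along the pixel's ray), 0 where there is no reading.
- camera_model(name): a dict with "camera_matrix" (3x3 intrinsics, pixels), "world_to_cam" (4x4, takes a point from world to camera coordinates); the wrist camera has in their place "tool_from_camera" (4x4, takes a point from camera to tool coordinates, whose origin is the TCP and whose axes are the flange's). Camera axes: x right, y up, looking along -z (the intrinsics and any distortion apply to the point x, -y, -z); pixel columns grow to the right and rows downward; lengths in m; the calibration is good to about 2 mm. The wrist camera is an equidistant fisheye: a pixel r from the principal point sees the ray r / f radians off the axis. A picture is of the moment at which its call begins: read the wrist's pose just before it. camera_model takes no time and is no camera call.
- manip.finish_job(): hands the job in; it is judged then, once.
Trained networks look in the newest picture that a camera, given by its name, has taken for a name from the list of things; names that differ only in an ending like _2 or _b are one class to them, and where a whole thing is asked for, a point or a joint stands for the part that bears it (a point fixed in the world has none). Each returns a list of dicts, best first, with "confidence" (0 to 1); they miss things now and then, are a little off and sometimes report something else, mostly with a low value. They report only what shows in the picture. A call takes as long as a camera call. They do not tell look-alikes from the thing itself.
- silhouettes(camera, thing): "region" (420x560 bool, what is visible of it) and "bbox" ([centre column, centre row, width, height] in pixels, round what is visible of it).
- place_of(camera, thing): "point" ([column, row] in pixels: a listed point, or the origin of a listed thing).
The state is a dict: "time_s": time; "qpos": joint angles; "joint_vel": joint speeds; "tau": joint torques, N m; "position": TCP position; "ee_rot": TCP orientation; "wrist_force": force on the tool from outside, world axes, zero at the start; "wrist_torque": the same for the moment, N m; "grip_width": finger opening in m; "gripper_force": force on a finger pad.
Only numpy, scipy, OpenCV 4.12 (cv2) and the standard library are available. Lean on these libraries where they do the work, as an engineer would, in place of code of your own. Each camera call takes 0.05 s, during which the arm holds its last target. There are 200 camera calls.

### The job

Stand the sample carrier with the green chip upright in the middle of the round vacuum chuck, inside the dark rings, and let go of it. Then switch the vacuum on: press the blue membrane key on the control pad with a fingertip until you feel it resist with about 5 N, without ramming it, and come off it again. Leave the orange key alone.

Things in the scene. Friction and masses are not known exactly. Their poses are not given: they have to be found in the camera images.
- carrier_green_mid (a point): The sample carrier to load: a plain upright aluminium cylinder, 40 mm in diameter and 48 mm tall (about 0.14 kg), loose on the table, with a green band near its top and a green 22 mm square chip on top. This point is its centre, 24 mm above its underside; z is its long axis, up. Two similar carriers, one with a yellow chip and one bare, stand at least 80 mm away, centre to centre, and are not wanted.
- chuck (a point): The round aluminium vacuum chuck, a flat plate of 120 mm diameter with thin dark rings, on a fixed square stage 160 mm wide that is left or right on the table and may be turned. This point is the centre of its top face, 50 mm above the table; z is up. The innermost dark ring is 80 mm in inner diameter; the carrier belongs inside it.
- key_blue: The key to press: a flat round blue membrane key, 36 mm in diameter, on a fixed white control pad (120 mm by 180 mm, 22 mm high, with a small green screen behind the keys). The origin is the centre of the key's top face, 26.5 mm above the table and 4 mm proud of the pad; z is up. It is stiff and hardly moves: it starts to give at 1.2 N, sinks 0.6 mm at 5 N (6 N per mm) and stops hard at 3 mm. It responds at 4 N; more than 45 N breaks it.
- key_orange: The vacuum release key, an orange key like the blue one and on the same pad, 84 mm from it, centre to centre; either may be on the left. The origin is the centre of its top face. It must not be pressed.
Things that resemble listed ones, but are neither listed nor needed, are in the scene too. What is meant by the part that bears chuck is not red, and is the smaller of those in its own colour. What is shaped like the part that bears carrier_green_mid but red is not meant.

How it is judged:
On the way, in this order (a step that is already met when the one before it is completed fails the run):
1. the green carrier stands upright inside the rings in the middle of the chuck, let go (horizontal distance between carrier_green_mid and chuck below 0.022 m and z of carrier_green_mid in the frame of chuck between 0.018 and 0.029 m and angle between carrier_green_mid's own z axis and vertical below 0.17 rad and distance between the grasp point and carrier_green_mid above 0.06 m), for 0.2 s.
2. the blue key is pressed by a finger with at least 4 N (contact force between key_blue and the fingers above 4 N), for 0.04 s.
At the end, for the whole second after the job is handed in: The green carrier stands upright (within 10 degrees) on the chuck, its centre within 22 mm of the chuck's centre, released; after that the blue key has been pressed with at least 4 N, and nothing touches the key any more (horizontal distance between carrier_green_mid and chuck below 0.022 m and z of carrier_green_mid in the frame of chuck between 0.018 and 0.029 m and angle between carrier_green_mid's own z axis and vertical below 0.17 rad and contact force between key_blue and anything else below 0.5 N).
It fails at once if the orange key is pressed (more than 2 N) (contact force between key_orange and anything else above 2 N).
It fails at once if the blue key is rammed (more than 45 N) (contact force between key_blue and anything else above 45 N).
It also fails if it takes over 67 s, if anything falls off the work surface, if the arm or the gripper's body presses on something with over 40 N, if the wrist force passes 120 N, or if a joint passes its speed limit or range.

## Working session

There is one attempt and no reset: what is moved stays moved. The work goes in short steps, Python scripts to look and compute and a tool call to move; the robot and the scene stay as the last step left them, time stands still between calls to the robot, and variables do not carry over. Pictures are saved under pics/ and viewed, at most 10 in all, crops included, and the job is handed in when it is done.

Besides the shell and the picture viewer there is one more tool, called after "Request:" as name(argument=value, ...), one argument or row to a line, values as JSON. arm_command: Moves the arm, as the interface text tells. Its arguments: {"type":"object","properties":{"deltas":{"type":"array"}},"required":["deltas"]}

```bash
mkdir -p pics && cat > h.py <<'E'
import numpy as np, cv2
from scipy.spatial.transform import Rotation as R
from plant import manip, capture, camera_model, silhouettes, place_of
def back(cam,u,v,z=None,d=None,st=None):
    m=camera_model(cam);K=np.array(m["camera_matrix"])
    x=(u-K[0,2])/K[0,0];y=(v-K[1,2])/K[1,1]
    if cam=="wrist":
        r=np.hypot(x,y);s=np.tan(r)/r if r>1e-9 else 1.;x,y=x*s,y*s
        T=np.eye(4);T[:3,:3]=R.from_quat(st["ee_rot"]).as_matrix();T[:3,3]=st["position"]
        T=T@np.array(m["tool_from_camera"])
    else: T=np.linalg.inv(np.array(m["world_to_cam"]))
    o=T[:3,3];ray=T[:3,:3]@np.array([x,-y,-1.])
    t=d if d is not None else (z-o[2])/ray[2]
    return o+t*ray
E
python3 - <<'E'
from h import *
s=manip.state();print(s["time_s"],s["position"],s["ee_rot"],s["grip_width"])
m=camera_model("top");print(m);print(camera_model("wrist"))
for c in("top","side"):
    p,d=capture(c);cv2.imwrite(f"pics/{c}0.png",p)
    for t,z in(("carrier_green_mid",.024),("chuck",.05),("key_blue",.0265),("key_orange",.0265)):
        for q in place_of(c,t):
            u,v=q["point"];dd=d[int(v),int(u)]
            print(c,t,round(q["confidence"],2),np.round([u,v]),back(c,u,v,z=z).round(3),back(c,u,v,d=dd).round(3) if dd else 0)
E
```

```text
0.0 [0.24617321 0.60079464 0.20905194] [ 1.93178527e-01  9.81163137e-01 -9.51212837e-04 -2.25121054e-04] 0.08528334011652759
{'camera_matrix': array([[517.41129332,   0.        , 283.29898504],
       [  0.        , 517.41129332, 193.21262002],
       [  0.        ,   0.        ,   1.        ]]), 'world_to_cam': array([[ 2.61728062e-02, -9.99654927e-01,  2.23837036e-03,
         7.94675692e-02],
       [ 9.97098495e-01,  2.62658545e-02,  7.14471530e-02,
        -4.48337447e-01],
       [-7.14812913e-02,  3.61903225e-04,  9.97441875e-01,
        -1.38819715e+00],
       [ 0.00000000e+00,  0.00000000e+00,  0.00000000e+00,
         1.00000000e+00]])}
{'camera_matrix': array([[325.1922621 ,   0.        , 283.08765686],
       [  0.        , 325.1922621 , 209.02636973],
       [  0.        ,   0.        ,   1.        ]]), 'tool_from_camera': array([[-6.28324459e-04,  9.58580428e-01,  2.84821291e-01,
         7.12950168e-02],
       [ 9.99999660e-01,  4.49987059e-04,  6.91575608e-04,
         2.48848753e-04],
       [ 5.34764947e-04,  2.84821629e-01, -9.58580385e-01,
        -1.63496542e-0
[... 426 characters left out ...]
5 ] [0.483 0.542 0.055]
top key_blue 0.65 [451. 194.] [ 0.456 -0.361  0.026] [ 0.456 -0.363  0.022]
top key_orange 0.55 [424. 192.] [ 0.459 -0.286  0.026] [ 0.46  -0.287  0.024]
side carrier_green_mid 0.79 [307. 244.] [0.456 0.01  0.024] [ 0.443 -0.011  0.047]
side carrier_green_mid 0.78 [293. 224.] [0.46  0.093 0.024] [0.449 0.074 0.044]
side chuck 0.91 [236. 137.] [0.479 0.53  0.05 ] [0.481 0.535 0.046]
side chuck 0.89 [280. 173.] [0.519 0.291 0.05 ] [0.52  0.293 0.048]
side chuck 0.76 [181. 177.] [0.247 0.4   0.05 ] [0.243 0.38  0.065]
side key_blue 0.62 [398. 352.] [ 0.467 -0.368  0.027] [ 0.467 -0.368  0.026]
side key_orange 0.46 [374. 322.] [ 0.466 -0.281  0.026] [ 0.467 -0.28   0.024]
```

View pics/top0.png

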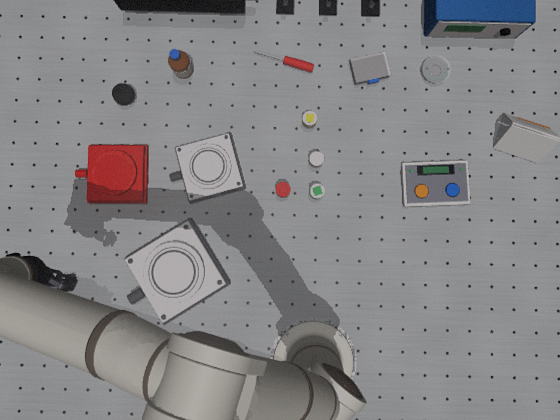

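View pics/side0.png

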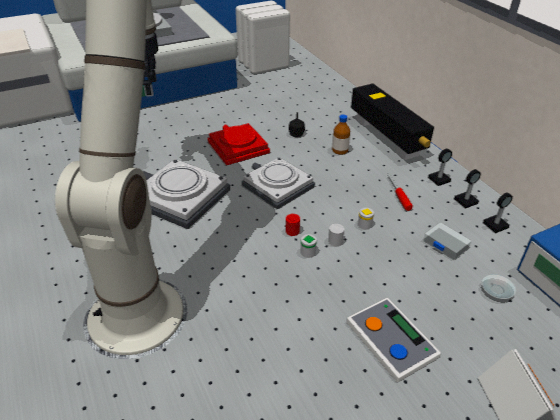

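The top view shows these candidates:
- **Carriers:** green at (317,191), red look-alike at (283,189), bare at (316,158), yellow at (310,118).
- **Chucks:** small grey at (209,166), large grey at (174,272), red at (115,172).
- **Keys:** blue at (452,190), orange at (421,190).

I choose the green carrier at (317,191) and the smaller grey chuck at (209,166). Next I'll check them in a crop and measure their tops.

```bash
python3 - <<'E'
from h import *
p=cv2.imread("pics/top0.png");cv2.imwrite("pics/crop0.png",cv2.resize(p[110:230,160:350],None,fx=4,fy=4,interpolation=cv2.INTER_CUBIC))
h=cv2.cvtColor(p,cv2.COLOR_BGR2HSV)
m=cv2.inRange(h,(45,90,60),(85,255,255));m[:,:290]=0;m[:,345:]=0;m[:150]=0;m[230:]=0
v,u=np.nonzero(m);print(len(u),u.mean(),v.mean())
t=back("top",u.mean(),v.mean(),z=.049);print(t)
s=manip.state();Rm=R.from_quat(s["ee_rot"]).as_matrix();print(Rm.round(3))
Rn=Rm@R.from_rotvec([0,0,.4]).as_matrix()
print("slide cm",Rn.T@(np.array([t[0],t[1],.19])-s["position"])*100)
for q in silhouettes("top","chuck"):
    print(q["confidence"],np.round(q["bbox"]))
E
```

```text
56 316.9107142857143 190.28571428571428
[0.45385162 0.00234504 0.049     ]
[[-0.925  0.379 -0.   ]
 [ 0.379  0.925 -0.   ]
 [ 0.    -0.    -1.   ]]
slide cm [-57.13048455 -27.50183229   2.00704935]
0.83 [209. 167.  77.  71.]
0.61 [177. 271. 100. 102.]
0.6 [115. 175.  75.  61.]
```

View pics/crop0.png

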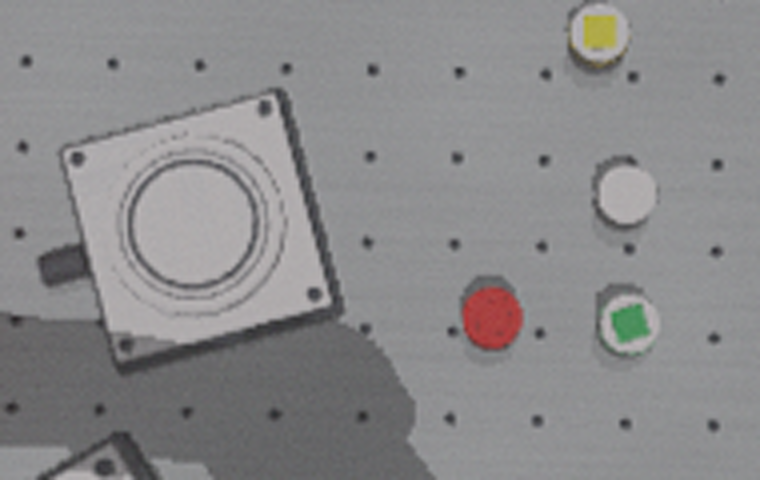

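The crop confirms it: the green square chip is on the carrier at crop (630,322), red is beside it at (490,318), and the smaller grey chuck's rings are centred at (193,222).

Request:
arm_command(
  deltas=[
    {"slide": [0, 0, 0], "rot": [0, 0, 0.1], "jaw": 7},
    {"slide": [0, 0, 0], "rot": [0, 0, 0.1], "jaw": 7},
    {"slide": [0, 0, 0], "rot": [0, 0, 0.1], "jaw": 7},
    {"slide": [0, 0, 0], "rot": [0, 0, 0.1], "jaw": 7},
  ],
)

```text
time_s: 0.88
position: [0.2464, 0.6015, 0.2101]
ee_rot: [0.387, 0.922, 0.0, -0.0]
wrist_force: [-0.3, 0.8, 1.1]
grip_width: 0.0698
gripper_force: 0.0
```

Request:
arm_command(
  deltas=[
    {"slide": [-2.8, -1.4, 0], "rot": [0, 0, 0], "jaw": 7},
    {"slide": [-2.8, -1.4, 0], "rot": [0, 0, 0], "jaw": 7},
    {"slide": [-2.8, -1.4, 0], "rot": [0, 0, 0], "jaw": 7},
    {"slide": [-2.8, -1.4, 0], "rot": [0, 0, 0], "jaw": 7},
    {"slide": [-2.8, -1.4, 0], "rot": [0, 0, 0], "jaw": 7},
    {"slide": [-2.8, -1.4, 0], "rot": [0, 0, 0], "jaw": 7},
    {"slide": [-2.8, -1.4, 0], "rot": [0, 0, 0], "jaw": 7},
    {"slide": [-2.8, -1.4, 0], "rot": [0, 0, 0], "jaw": 7},
    {"slide": [-2.8, -1.4, 0], "rot": [0, 0, 0], "jaw": 7},
    {"slide": [-2.8, -1.4, 0], "rot": [0, 0, 0], "jaw": 7},
    {"slide": [-2.8, -1.4, 0], "rot": [0, 0, 0], "jaw": 7},
    {"slide": [-2.8, -1.4, 0], "rot": [0, 0, 0], "jaw": 7},
    {"slide": [-2.8, -1.4, 0], "rot": [0, 0, 0], "jaw": 7},
    {"slide": [-2.8, -1.4, 0], "rot": [0, 0, 0], "jaw": 7},
    {"slide": [-2.8, -1.4, 0], "rot": [0, 0, 0], "jaw": 7},
    {"slide": [-2.8, -1.4, 0], "rot": [0, 0, 0], "jaw": 7},
    {"slide": [-2.8, -1.4, 0], "rot": [0, 0, 0], "jaw": 7},
    {"slide": [-2.8, -1.4, 0], "rot": [0, 0, 0], "jaw": 7},
    {"slide": [0, 0, 0], "rot": [0, 0, 0], "jaw": 7},
    {"slide": [0, 0, 0], "rot": [0, 0, 0], "jaw": 7},
  ],
)

```text
time_s: 2.55
position: [0.4232, 0.0647, 0.2103]
ee_rot: [0.386, 0.922, 0.0, 0.0]
wrist_force: [-0.3, 1.3, 0.2]
grip_width: 0.07
gripper_force: 0.0
```

```bash
cat > look.py <<'E'
from h import *
import sys
name,lo,hi,z,hmin=sys.argv[1],*[float(x) for x in sys.argv[2:6]]
s=manip.state();p,d=capture("wrist");cv2.imwrite(f"pics/{name}.png",p)
h=cv2.cvtColor(p,cv2.COLOR_BGR2HSV)
m=cv2.inRange(h,(lo,100,50),(hi,255,255))
n,l,st,c=cv2.connectedComponentsWithStats(m)
Rm=R.from_quat(s["ee_rot"]).as_matrix()
print(s["time_s"],s["position"].round(4),Rm.round(3).tolist(),s["qpos"].round(2))
for i in range(1,n):
    if st[i,4]>hmin:
        t=back("wrist",*c[i],z=z,st=s);print(st[i].tolist(),c[i].round(1),t.round(4),"tool cm",(Rm.T@(t-s["position"])*100).round(2))
E
python3 look.py w1 45 85 .048 60
```

```text
2.55 [0.4232 0.0647 0.2103] [[-0.702, 0.712, 0.001], [0.712, 0.702, 0.0], [-0.0, 0.0, -1.0]] [-0.21  0.07 -0.01  2.09  0.    0.98  0.56]
[251, 236, 25, 23, 356] [263.  246.9] [0.4561 0.0009 0.048 ] tool cm [-6.85 -2.15 16.23]
[149, 382, 19, 16, 122] [158.9 390.1] [ 0.5093 -0.2952  0.048 ] tool cm [-31.68 -19.13  16.24]
```

Request:
arm_command(
  deltas=[
    {"slide": [-2.3, -0.7, 0], "rot": [0, 0, 0], "jaw": 7},
    {"slide": [-2.3, -0.7, 0], "rot": [0, 0, 0], "jaw": 7},
    {"slide": [-2.3, -0.7, 0], "rot": [0, 0, 0], "jaw": 7},
    {"slide": [0, 0, 2.5], "rot": [0, 0, 0], "jaw": 7},
    {"slide": [0, 0, 2.5], "rot": [0, 0, 0], "jaw": 7},
    {"slide": [0, 0, 2.5], "rot": [0, 0, 0], "jaw": 7},
    {"slide": [0, 0, 2.5], "rot": [0, 0, 0], "jaw": 7},
    {"slide": [0, 0, 0], "rot": [0, 0, 0], "jaw": 7},
    {"slide": [0, 0, 0], "rot": [0, 0, 0], "jaw": 7},
  ],
)

```text
time_s: 3.35
position: [0.4552, 0.0039, 0.1094]
ee_rot: [0.383, 0.924, -0.001, -0.002]
wrist_force: [0.6, 0.1, 0.7]
grip_width: 0.0704
gripper_force: 0.0
```

```bash
python3 look.py w2 45 85 .048 60
```

```text
3.35 [0.4552 0.0039 0.1094] [[-0.706, 0.708, -0.003], [0.708, 0.706, 0.0], [0.003, -0.002, -1.0]] [-0.11  0.27  0.05  2.12 -0.02  0.75  0.74]
[259, 189, 46, 15, 82] [281.1 192.9] [0.4426 0.015  0.048 ] tool cm [ 1.66 -0.09  6.14]
[262, 200, 39, 38, 836] [280.8 218.6] [0.456  0.0012 0.048 ] tool cm [-0.26 -0.12  6.14]
```

View pics/w2.png

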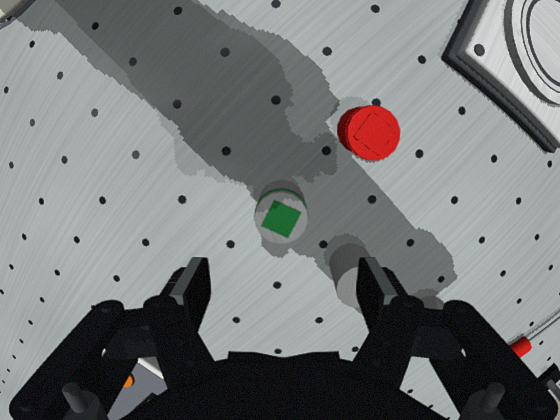

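The wrist view shows the green chip centred between the fingers at (281,219). Red at (369,132) and bare at (355,285) are clear of the finger line, so I descend and grip.

Request:
arm_command(
  deltas=[
    {"slide": [-0.2, -0.1, 2], "rot": [0, 0, 0], "jaw": 7},
    {"slide": [0, 0, 2], "rot": [0, 0, 0], "jaw": 7},
    {"slide": [0, 0, 2], "rot": [0, 0, 0], "jaw": 7},
    {"slide": [0, 0, 2], "rot": [0, 0, 0], "jaw": 7},
    {"slide": [0, 0, 1.2], "rot": [0, 0, 0], "jaw": 7},
    {"slide": [0, 0, 0.7], "rot": [0, 0, 0], "jaw": 7},
    {"slide": [0, 0, 0], "rot": [0, 0, 0], "jaw": 7},
    {"slide": [0, 0, 0], "rot": [0, 0, 0], "jaw": 7},
    {"slide": [0, 0, 0], "rot": [0, 0, 0], "jaw": 3},
    {"slide": [0, 0, 0], "rot": [0, 0, 0], "jaw": 3},
    {"slide": [0, 0, 0], "rot": [0, 0, 0], "jaw": 3},
    {"slide": [0, 0, 0], "rot": [0, 0, 0], "jaw": 3},
    {"slide": [0, 0, 0], "rot": [0, 0, 0], "jaw": 3},
    {"slide": [0, 0, 0], "rot": [0, 0, 0], "jaw": 3},
  ],
)

```text
time_s: 4.57
position: [0.4581, 0.0004, 0.0125]
ee_rot: [0.384, 0.923, 0.0, 0.001]
wrist_force: [-2.4, 0.2, 8.8]
grip_width: 0.0376
gripper_force: 59.0
```

Request:
arm_command(
  deltas=[
    {"slide": [0, 0, -1.5], "rot": [0, 0, 0], "jaw": 3},
    {"slide": [0, 0, -2.5], "rot": [0, 0, 0], "jaw": 3},
    {"slide": [0, 0, -3], "rot": [0, 0, 0], "jaw": 3},
    {"slide": [0, 0, -3], "rot": [0, 0, 0], "jaw": 3},
    {"slide": [0, 0, -3], "rot": [0, 0, 0], "jaw": 3},
    {"slide": [1.5, 2.1, -1], "rot": [0, 0, 0], "jaw": 3},
    {"slide": [1.5, 2.1, -1], "rot": [0, 0, 0], "jaw": 3},
    {"slide": [1.5, 2.1, 0], "rot": [0, 0, 0], "jaw": 3},
    {"slide": [1.5, 2.1, 0], "rot": [0, 0, 0], "jaw": 3},
    {"slide": [1.5, 2.1, 0], "rot": [0, 0, 0], "jaw": 3},
    {"slide": [1.5, 2.1, 0], "rot": [0, 0, 0], "jaw": 3},
    {"slide": [1.5, 2.1, 0], "rot": [0, 0, 0], "jaw": 3},
    {"slide": [1.5, 2.1, 0], "rot": [0, 0, 0], "jaw": 3},
    {"slide": [1.5, 2.1, 0], "rot": [0, 0, 0], "jaw": 3},
    {"slide": [0, 0, 0], "rot": [0, 0, 0], "jaw": 3},
    {"slide": [0, 0, 0], "rot": [0, 0, 0], "jaw": 3},
    {"slide": [0, 0, 0], "rot": [0, 0, 0], "jaw": 3},
  ],
)

```text
time_s: 5.98
position: [0.4957, 0.2287, 0.1609]
ee_rot: [0.384, 0.923, -0.001, -0.0]
wrist_force: [0.4, -0.6, -1.0]
grip_width: 0.0374
gripper_force: 60.9
```

```bash
python3 look.py w3 45 85 .2 60 && python3 - <<'E'
from h import *
s=manip.state();Rm=R.from_quat(s["ee_rot"]).as_matrix();print(s["grip_width"])
for q in place_of("wrist","chuck"):
    t=back("wrist",*q["point"],z=.05,st=s);print(q,t.round(4),"tool cm",(Rm.T@(t-s["position"])*100).round(2))
E
```

```text
5.9833 [0.4957 0.2287 0.1609] [[-0.705, 0.709, -0.001], [0.709, 0.705, -0.001], [-0.0, -0.001, -1.0]] [-0.43  0.34 -0.06  1.87  0.03  0.93  0.28]
[242, 226, 83, 32, 396] [282.  234.7] [0.4793 0.2455 0.2   ] tool cm [ 2.35  0.01 -3.91]
[252, 248, 65, 57, 2155] [283.1 276.3] [0.4932 0.2321 0.2   ] tool cm [ 0.42  0.06 -3.91]
0.03745584314980678
{'point': [353.2, 160.4], 'confidence': 0.93} [0.5155 0.2947 0.05  ] tool cm [ 3.36  6.1  11.09]
```

View pics/w3.png

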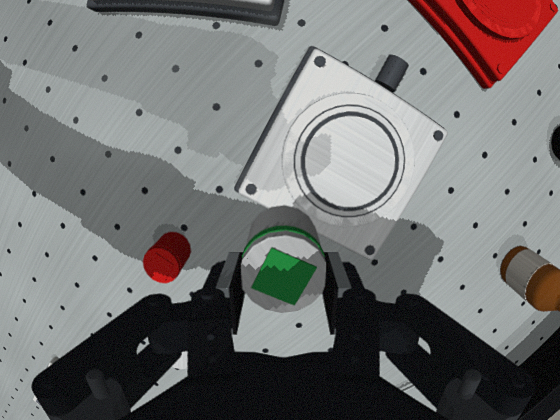

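The carrier is held upright at (283,276), and the chuck's inner ring is centred near (351,161). The net's point agrees with the top and side views to within a few mm. I move over the chuck and lower the carrier.

Request:
arm_command(
  deltas=[
    {"slide": [1, 2, 0], "rot": [0, 0, 0], "jaw": 3},
    {"slide": [1, 2, 0], "rot": [0, 0, 0], "jaw": 3},
    {"slide": [1, 2, 0], "rot": [0, 0, 0], "jaw": 3},
    {"slide": [0, 0, 2], "rot": [0, 0, 0], "jaw": 3},
    {"slide": [0, 0, 2], "rot": [0, 0, 0], "jaw": 3},
    {"slide": [0, 0, 2], "rot": [0, 0, 0], "jaw": 3},
    {"slide": [0, 0, 1.5], "rot": [0, 0, 0], "jaw": 3},
    {"slide": [0, 0, 1], "rot": [0, 0, 0], "jaw": 3},
    {"slide": [0, 0, 0.4], "rot": [0, 0, 0], "jaw": 3},
    {"slide": [0, 0, 0.2], "rot": [0, 0, 0], "jaw": 3},
    {"slide": [0, 0, 0], "rot": [0, 0, 0], "jaw": 3},
    {"slide": [0, 0, 0], "rot": [0, 0, 0], "jaw": 3},
    {"slide": [0, 0, 0], "rot": [0, 0, 0], "jaw": 3},
  ],
)

```text
time_s: 7.17
position: [0.5184, 0.2934, 0.0712]
ee_rot: [0.384, 0.923, 0.001, 0.001]
wrist_force: [1.5, -0.1, -1.4]
grip_width: 0.0377
gripper_force: 61.1
```

```bash
python3 - <<'E'
from h import *
s=manip.state();Rm=R.from_quat(s["ee_rot"]).as_matrix();print(s["position"],s["wrist_force"])
p,d=capture("wrist");cv2.imwrite("pics/w4.png",p)
for q in place_of("wrist","chuck"):
    t=back("wrist",*q["point"],z=.05,st=s);print(q,t.round(4),"tool cm",(Rm.T@(t-s["position"])*100).round(2))
for q in place_of("wrist","carrier_green_mid"):
    t=back("wrist",*q["point"],z=.076,st=s);print(q,t.round(4),"tool cm",(Rm.T@(t-s["position"])*100).round(2))
E
```

```text
[0.51836621 0.29338393 0.07123282] [ 1.45278004 -0.08466624 -1.44477106]
{'point': [84.8, 322.8], 'confidence': 0.76} [0.4615 0.1541 0.076 ] tool cm [ -5.88 -13.85  -0.5 ]
{'point': [282.1, 254.7], 'confidence': 0.63} [0.5192 0.2925 0.076 ] tool cm [-0.12  0.   -0.48]
```

View pics/w4.png

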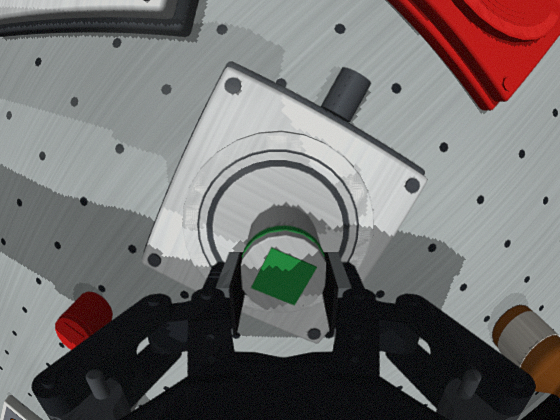

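The carrier hangs over the ring. The ring spans columns 208–355, with its top edge at row about 165. I'll check the offset along the tool's x.

```bash
python3 - <<'E'
from h import *
s=manip.state();Rm=R.from_quat(s["ee_rot"]).as_matrix()
P=[]
for u,v in((281,164),(211,225),(352,225),(225,190),(337,188)):
    t=Rm.T@(back("wrist",u,v,z=.05,st=s)-s["position"])*100;P.append(t[:2]);print(u,v,t.round(2))
from scipy.optimize import least_squares
P=np.array(P);print(least_squares(lambda c:np.hypot(*(P-c[:2]).T)-c[2],[0,0,4]).x)
E
```

```text
281 164 [ 4.35 -0.06  2.08]
211 225 [ 0.65 -4.35  2.08]
352 225 [0.65 4.26 2.09]
225 190 [ 2.84 -3.36  2.08]
337 188 [2.95 3.22 2.09]
[ 0.01524733 -0.03677098  4.35553662]
```

Request:
arm_command(
  deltas=[
    {"slide": [0, 0, 0.3], "rot": [0, 0, 0], "jaw": 3},
    {"slide": [0, 0, 0.2], "rot": [0, 0, 0], "jaw": 3},
    {"slide": [0, 0, 0.15], "rot": [0, 0, 0], "jaw": 3},
    {"slide": [0, 0, 0], "rot": [0, 0, 0], "jaw": 3},
    {"slide": [0, 0, 0], "rot": [0, 0, 0], "jaw": 3},
    {"slide": [0, 0, 0], "rot": [0, 0, 0], "jaw": 3},
  ],
)

```text
time_s: 7.82
position: [0.5175, 0.293, 0.0635]
ee_rot: [0.384, 0.923, -0.0, -0.0]
wrist_force: [-0.5, 0.1, -1.4]
grip_width: 0.0375
gripper_force: 61.1
```

Request:
arm_command(
  deltas=[
    {"slide": [0, 0, 0.1], "rot": [0, 0, 0], "jaw": 3},
    {"slide": [0, 0, 0], "rot": [0, 0, 0], "jaw": 3},
    {"slide": [0, 0, 0], "rot": [0, 0, 0], "jaw": 3},
  ],
)

```text
time_s: 8.07
position: [0.5177, 0.2931, 0.0627]
ee_rot: [0.384, 0.923, 0.0, 0.0]
wrist_force: [0.3, 0.2, -0.7]
grip_width: 0.0372
gripper_force: 61.2
```

Request:
arm_command(
  deltas=[
    {"slide": [0, 0, 0.08], "rot": [0, 0, 0], "jaw": 3},
    {"slide": [0, 0, 0], "rot": [0, 0, 0], "jaw": 3},
    {"slide": [0, 0, 0], "rot": [0, 0, 0], "jaw": 3},
  ],
)

```text
time_s: 8.32
position: [0.5178, 0.2931, 0.0626]
ee_rot: [0.384, 0.923, 0.0, 0.0]
wrist_force: [-1.3, -1.1, 5.0]
grip_width: 0.0377
gripper_force: 61.9
```

Contact at about 5 N, so I release and rise.

Request:
arm_command(
  deltas=[
    {"slide": [0, 0, 0], "rot": [0, 0, 0], "jaw": 7},
    {"slide": [0, 0, 0], "rot": [0, 0, 0], "jaw": 7},
    {"slide": [0, 0, 0], "rot": [0, 0, 0], "jaw": 7},
    {"slide": [0, 0, 0], "rot": [0, 0, 0], "jaw": 7},
    {"slide": [0, 0, 0], "rot": [0, 0, 0], "jaw": 7},
    {"slide": [0, 0, -1], "rot": [0, 0, 0], "jaw": 7},
    {"slide": [0, 0, -2], "rot": [0, 0, 0], "jaw": 7},
    {"slide": [0, 0, -3], "rot": [0, 0, 0], "jaw": 7},
    {"slide": [0, 0, -3], "rot": [0, 0, 0], "jaw": 7},
    {"slide": [0, 0, -3], "rot": [0, 0, 0], "jaw": 7},
    {"slide": [0, 0, -2], "rot": [0, 0, 0], "jaw": 7},
    {"slide": [0, 0, 0], "rot": [0, 0, 0], "jaw": 7},
    {"slide": [0, 0, 0], "rot": [0, 0, 0], "jaw": 7},
    {"slide": [0, 0, 0], "rot": [0, 0, 0], "jaw": 0},
    {"slide": [0, 0, 0], "rot": [0, 0, 0], "jaw": 0},
  ],
)

```text
time_s: 9.57
position: [0.5167, 0.2924, 0.2007]
ee_rot: [0.384, 0.923, -0.001, -0.001]
wrist_force: [-0.1, 0.3, -0.2]
grip_width: 0.047
gripper_force: 0.0
```

```bash
python3 look.py w5 45 85 .098 60; python3 - <<'E'
from h import *
s=manip.state();Rm=R.from_quat(s["ee_rot"]).as_matrix()
t=np.array([.462,-.364,.2])
print("slide",Rm.T@(t-s["position"])*100)
E
```

```text
9.5667 [0.5167 0.2924 0.2007] [[-0.705, 0.709, -0.002], [0.709, 0.705, -0.001], [0.001, -0.002, -1.0]] [-0.5   0.38 -0.07  1.72  0.03  1.05  0.2 ]
[268, 183, 33, 32, 619] [284.3 198.7] [0.5166 0.2945 0.098 ] tool cm [ 0.15  0.15 10.27]
slide [-42.72020841 -50.14189379   0.14298704]
```

View pics/w5.png

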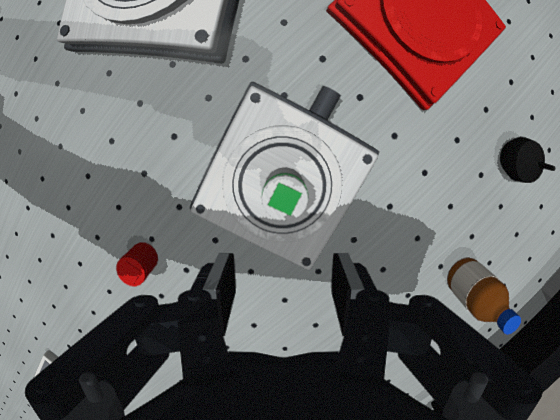

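The green carrier stands at (284,199) inside the inner ring centred near (282,185), upright and about 2 mm off centre. Now I go over the blue key with the gripper shut.

Request:
arm_command(
  deltas=[
    {"slide": [-2.1, -2.5, 0], "rot": [0, 0, 0], "jaw": 0},
    {"slide": [-2.1, -2.5, 0], "rot": [0, 0, 0], "jaw": 0},
    {"slide": [-2.1, -2.5, 0], "rot": [0, 0, 0], "jaw": 0},
    {"slide": [-2.1, -2.5, 0], "rot": [0, 0, 0], "jaw": 0},
    {"slide": [-2.1, -2.5, 0], "rot": [0, 0, 0], "jaw": 0},
    {"slide": [-2.1, -2.5, 0], "rot": [0, 0, 0], "jaw": 0},
    {"slide": [-2.1, -2.5, 0], "rot": [0, 0, 0], "jaw": 0},
    {"slide": [-2.1, -2.5, 0], "rot": [0, 0, 0], "jaw": 0},
    {"slide": [-2.1, -2.5, 0], "rot": [0, 0, 0], "jaw": 0},
    {"slide": [-2.1, -2.5, 0], "rot": [0, 0, 0], "jaw": 0},
    {"slide": [-2.1, -2.5, 0], "rot": [0, 0, 0], "jaw": 0},
    {"slide": [-2.1, -2.5, 0], "rot": [0, 0, 0], "jaw": 0},
    {"slide": [-2.1, -2.5, 0], "rot": [0, 0, 0], "jaw": 0},
    {"slide": [-2.1, -2.5, 0], "rot": [0, 0, 0], "jaw": 0},
    {"slide": [-2.1, -2.5, 0], "rot": [0, 0, 0], "jaw": 0},
    {"slide": [-2.1, -2.5, 0], "rot": [0, 0, 0], "jaw": 0},
    {"slide": [-2.1, -2.5, 0], "rot": [0, 0, 0], "jaw": 0},
    {"slide": [-2.1, -2.5, 0], "rot": [0, 0, 0], "jaw": 0},
    {"slide": [0, 0, 0], "rot": [0, 0, 0], "jaw": 0},
    {"slide": [0, 0, 0], "rot": [0, 0, 0], "jaw": 0},
  ],
)

```text
time_s: 11.28
position: [0.4631, -0.2944, 0.2006]
ee_rot: [0.386, 0.922, -0.0, -0.001]
wrist_force: [0.2, 1.3, 0.0]
grip_width: 0.0002
gripper_force: 0.0
```

```bash
python3 look.py w6 100 125 .0265 100; python3 - <<'E'
from h import *
s=manip.state();Rm=R.from_quat(s["ee_rot"]).as_matrix()
for k in("key_blue","key_orange"):
  for q in place_of("wrist",k):
    t=back("wrist",*q["point"],z=.0265,st=s);print(k,q,t.round(4),"tool cm",(Rm.T@(t-s["position"])*100).round(2))
E
```

```text
11.2833 [ 0.4631 -0.2944  0.2006] [[-0.701, 0.713, -0.002], [0.713, 0.701, 0.0], [0.002, -0.002, -1.0]] [ 0.3   0.3   0.26  1.84 -0.09  1.02  1.37]
[227, 217, 32, 31, 787] [242.7 231.6] [ 0.4697 -0.365   0.0265] tool cm [-5.52 -4.45 17.41]
[498, 251, 19, 22, 210] [507.5 261.3] [ 0.7583 -0.1503  0.0265] tool cm [-10.46  31.17  17.34]
[480, 392, 34, 28, 451] [496.6 410.1] [ 1.0926 -0.3142  0.0265] tool cm [-45.59  43.51  17.26]
key_blue {'point': [244.5, 228.5], 'confidence': 0.89} [ 0.4695 -0.3584  0.0265] tool cm [-5.14 -4.23 17.4 ]
key_orange {'point': [296.0, 173.3], 'confidence': 0.66} [ 0.4662 -0.2748  0.0265] tool cm [ 1.03  1.41 17.41]
```

View pics/w6.png

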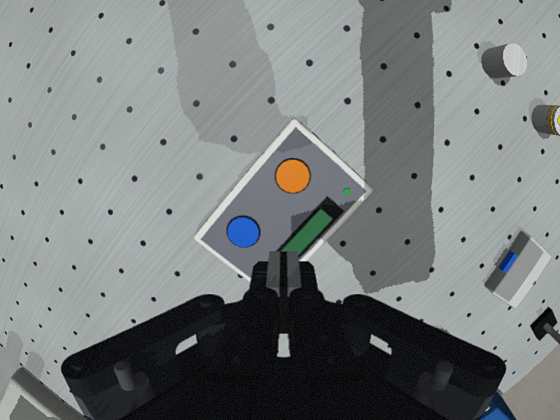

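The blue key is at (243,232) and the orange at (293,176). Blue back-projects to (0.470, −0.365), agreeing with the side view. I move over it and descend to just above.

Request:
arm_command(
  deltas=[
    {"slide": [-1.8, -1.5, 0], "rot": [0, 0, 0], "jaw": 0},
    {"slide": [-1.8, -1.5, 0], "rot": [0, 0, 0], "jaw": 0},
    {"slide": [-1.9, -1.5, 0], "rot": [0, 0, 0], "jaw": 0},
    {"slide": [0, 0, 3], "rot": [0, 0, 0], "jaw": 0},
    {"slide": [0, 0, 3], "rot": [0, 0, 0], "jaw": 0},
    {"slide": [0, 0, 3], "rot": [0, 0, 0], "jaw": 0},
    {"slide": [0, 0, 2], "rot": [0, 0, 0], "jaw": 0},
    {"slide": [0, 0, 0], "rot": [0, 0, 0], "jaw": 0},
    {"slide": [0, 0, 0], "rot": [0, 0, 0], "jaw": 0},
    {"slide": [0, 0, 0], "rot": [0, 0, 0], "jaw": 0},
  ],
)

```text
time_s: 12.27
position: [0.4728, -0.3627, 0.0931]
ee_rot: [0.384, 0.924, -0.0, 0.001]
wrist_force: [-1.1, -0.6, -0.2]
grip_width: -0.0002
gripper_force: 0.0
```

```bash
python3 look.py w7 100 125 .0265 100; python3 -c "
from h import *
print(manip.state()['wrist_force'])"
```

```text
12.2667 [ 0.4728 -0.3627  0.0931] [[-0.706, 0.708, 0.002], [0.708, 0.706, -0.001], [-0.002, 0.001, -1.0]] [ 0.42  0.52  0.25  1.81 -0.17  0.84  1.53]
[253, 189, 49, 47, 1816] [277. 212.] [ 0.4695 -0.365   0.0265] tool cm [ 0.08 -0.4   6.66]
[519, 374, 41, 46, 354] [540.9 396.2] [ 0.9589 -0.2943  0.0265] tool cm [-29.45  39.27   6.72]
[1.04520366 0.31454121 0.81275132]
```

View pics/w7.png

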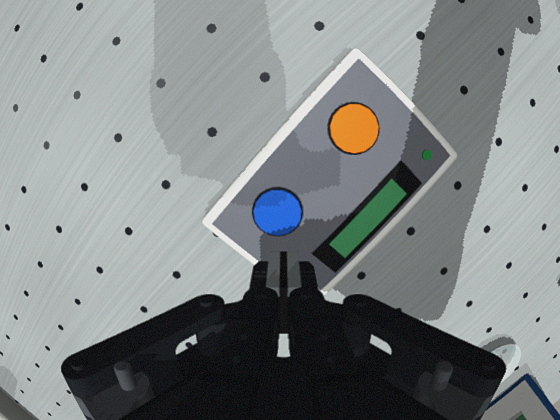

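Blue is at (277,212) and the shut fingers are nearly over it (4 mm off in tool y). I correct and go down to just above the key.

Request:
arm_command(
  deltas=[
    {"slide": [0, -0.4, 1.5], "rot": [0, 0, 0], "jaw": 0},
    {"slide": [0, 0, 1.8], "rot": [0, 0, 0], "jaw": 0},
    {"slide": [0, 0, 1.5], "rot": [0, 0, 0], "jaw": 0},
    {"slide": [0, 0, 0.8], "rot": [0, 0, 0], "jaw": 0},
    {"slide": [0, 0, 0.5], "rot": [0, 0, 0], "jaw": 0},
    {"slide": [0, 0, 0], "rot": [0, 0, 0], "jaw": 0},
    {"slide": [0, 0, 0], "rot": [0, 0, 0], "jaw": 0},
    {"slide": [0, 0, 0], "rot": [0, 0, 0], "jaw": 0},
  ],
)

```text
time_s: 12.98
position: [0.4695, -0.3665, 0.032]
ee_rot: [0.384, 0.923, -0.0, 0.001]
wrist_force: [0.3, 0.2, 0.4]
grip_width: 0.0003
gripper_force: 0.0
```

Request:
arm_command(
  deltas=[
    {"slide": [0, 0, 0.2], "rot": [0, 0, 0], "jaw": 0},
    {"slide": [0, 0, 0.15], "rot": [0, 0, 0], "jaw": 0},
    {"slide": [0, 0, 0], "rot": [0, 0, 0], "jaw": 0},
    {"slide": [0, 0, 0], "rot": [0, 0, 0], "jaw": 0},
  ],
)

```text
time_s: 13.32
position: [0.4687, -0.3658, 0.0273]
ee_rot: [0.384, 0.923, 0.0, -0.0]
wrist_force: [0.2, 0.1, -0.0]
grip_width: 0.0004
gripper_force: 0.0
```

Request:
arm_command(
  deltas=[
    {"slide": [0, 0, 0.08], "rot": [0, 0, 0], "jaw": 0},
    {"slide": [0, 0, 0], "rot": [0, 0, 0], "jaw": 0},
    {"slide": [0, 0, 0], "rot": [0, 0, 0], "jaw": 0},
  ],
)

```text
time_s: 13.57
position: [0.4686, -0.3659, 0.0264]
ee_rot: [0.384, 0.923, 0.0, -0.0]
wrist_force: [0.7, -0.5, -0.6]
grip_width: 0.0001
gripper_force: 0.0
```

Request:
arm_command(
  deltas=[
    {"slide": [0, 0, 0.06], "rot": [0, 0, 0], "jaw": 0},
    {"slide": [0, 0, 0], "rot": [0, 0, 0], "jaw": 0},
    {"slide": [0, 0, 0], "rot": [0, 0, 0], "jaw": 0},
  ],
)

```text
time_s: 13.82
position: [0.4686, -0.3659, 0.0258]
ee_rot: [0.384, 0.923, 0.0, -0.0]
wrist_force: [0.6, -0.2, 0.2]
grip_width: 0.0002
gripper_force: 0.0
```

Request:
arm_command(
  deltas=[
    {"slide": [0, 0, 0.06], "rot": [0, 0, 0], "jaw": 0},
    {"slide": [0, 0, 0], "rot": [0, 0, 0], "jaw": 0},
    {"slide": [0, 0, 0], "rot": [0, 0, 0], "jaw": 0},
  ],
)

```text
time_s: 14.07
position: [0.4686, -0.3659, 0.0252]
ee_rot: [0.384, 0.923, 0.0, -0.0]
wrist_force: [-0.7, -0.2, -0.0]
grip_width: -0.0
gripper_force: 0.0
```

Request:
arm_command(
  deltas=[
    {"slide": [0, 0, 0.06], "rot": [0, 0, 0], "jaw": 0},
    {"slide": [0, 0, 0], "rot": [0, 0, 0], "jaw": 0},
    {"slide": [0, 0, 0], "rot": [0, 0, 0], "jaw": 0},
  ],
)

```text
time_s: 14.32
position: [0.4686, -0.3658, 0.0246]
ee_rot: [0.384, 0.923, 0.0, -0.0]
wrist_force: [-0.2, 0.1, -0.4]
grip_width: -0.0002
gripper_force: 0.0
```

Request:
arm_command(
  deltas=[
    {"slide": [0, 0, 0.06], "rot": [0, 0, 0], "jaw": 0},
    {"slide": [0, 0, 0], "rot": [0, 0, 0], "jaw": 0},
    {"slide": [0, 0, 0], "rot": [0, 0, 0], "jaw": 0},
  ],
)

```text
time_s: 14.57
position: [0.4686, -0.3658, 0.024]
ee_rot: [0.384, 0.923, 0.0, -0.0]
wrist_force: [-0.1, 0.1, -0.7]
grip_width: 0.0001
gripper_force: 0.0
```

```bash
python3 - <<'E'
from h import *
s=manip.state();print(s["position"],s["wrist_force"],s["tau"])
p,d=capture("wrist");cv2.imwrite("pics/w8.png",cv2.resize(p[130:330,180:380],None,fx=3,fy=3))
E
```

```text
[ 0.46862044 -0.36583215  0.02403464] [-0.1096608   0.07679056 -0.70277959] [-5.78906020e-05 -5.65139329e+01  4.59268838e+00 -2.03379786e+01
  8.68244591e-03 -1.15472154e-03  6.75452065e-04]
```

View pics/w8.png

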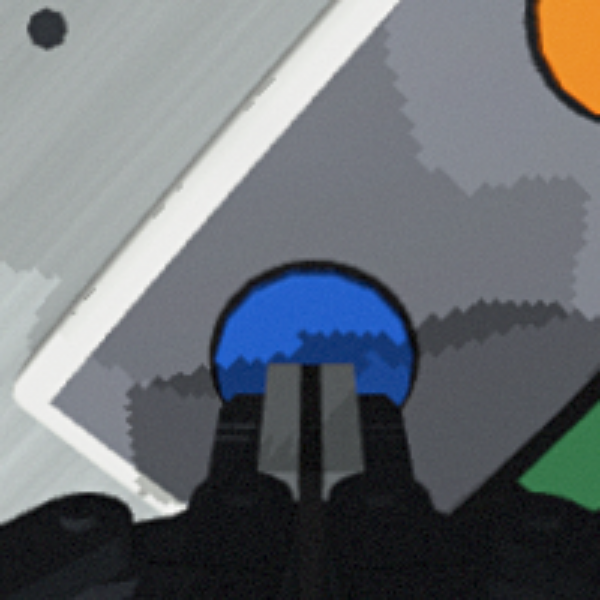

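The fingertips (crop 310,370) are centred over the blue disc and well clear of the orange key. There is no contact yet, so I keep stepping down slowly.

Request:
arm_command(
  deltas=[
    {"slide": [0, 0, 0.06], "rot": [0, 0, 0], "jaw": 0},
    {"slide": [0, 0, 0], "rot": [0, 0, 0], "jaw": 0},
    {"slide": [0, 0, 0], "rot": [0, 0, 0], "jaw": 0},
  ],
)

```text
time_s: 14.87
position: [0.4687, -0.3658, 0.0234]
ee_rot: [0.384, 0.923, 0.0, -0.0]
wrist_force: [-0.3, 0.3, 0.3]
grip_width: -0.0
gripper_force: 0.0
```

Request:
arm_command(
  deltas=[
    {"slide": [0, 0, 0.06], "rot": [0, 0, 0], "jaw": 0},
    {"slide": [0, 0, 0], "rot": [0, 0, 0], "jaw": 0},
    {"slide": [0, 0, 0], "rot": [0, 0, 0], "jaw": 0},
  ],
)

```text
time_s: 15.12
position: [0.4686, -0.3658, 0.0228]
ee_rot: [0.384, 0.923, 0.0, -0.0]
wrist_force: [-0.1, 0.1, 0.1]
grip_width: -0.0001
gripper_force: 0.0
```

Request:
arm_command(
  deltas=[
    {"slide": [0, 0, 0.06], "rot": [0, 0, 0], "jaw": 0},
    {"slide": [0, 0, 0], "rot": [0, 0, 0], "jaw": 0},
    {"slide": [0, 0, 0], "rot": [0, 0, 0], "jaw": 0},
  ],
)

```text
time_s: 15.37
position: [0.4686, -0.3658, 0.0222]
ee_rot: [0.384, 0.923, 0.0, -0.0]
wrist_force: [1.0, -0.2, -0.4]
grip_width: 0.0
gripper_force: 0.0
```

Request:
arm_command(
  deltas=[
    {"slide": [0, 0, 0.06], "rot": [0, 0, 0], "jaw": 0},
    {"slide": [0, 0, 0], "rot": [0, 0, 0], "jaw": 0},
    {"slide": [0, 0, 0], "rot": [0, 0, 0], "jaw": 0},
  ],
)

```text
time_s: 15.62
position: [0.4686, -0.3658, 0.0216]
ee_rot: [0.384, 0.923, 0.0, -0.0]
wrist_force: [0.2, -0.6, 0.3]
grip_width: -0.0004
gripper_force: 0.0
```

```bash
python3 - <<'E'
from h import *
s=manip.state();Rm=R.from_quat(s["ee_rot"]).as_matrix()
p,d=capture("wrist")
# world z of pad/key pixels and tool coords of finger pixels near the tip (key crop row 345 -> row 245)
for u,v in((280,222),(265,225),(250,250),(275,253),(293,253),(275,260),(293,260),(275,270),(240,200)):
    if d[v,u]: t=back("wrist",u,v,d=float(d[v,u]),st=s);print(u,v,p[v,u],t.round(4),(Rm.T@(t-s["position"])*100).round(2))
E
```

```text
280 222 [98 41 12] [ 0.4563 -0.3549  0.0237] [ 1.64 -0.11 -0.21]
265 225 [22 22 21] [ 0.4522 -0.3621  0.0223] [ 1.42 -0.91 -0.07]
250 250 [27 19 26] [ 0.456  -0.3778  0.024 ] [ 0.04 -1.74 -0.23]
275 253 [88 86 84] [ 0.4593 -0.3609  0.0491] [ 1.01 -0.31 -2.75]
293 253 [93 92 89] [ 0.4654 -0.3553  0.0484] [ 0.97  0.51 -2.68]
275 260 [87 86 82] [ 0.4592 -0.3605  0.0573] [ 1.04 -0.29 -3.56]
293 260 [88 85 82] [ 0.4651 -0.3553  0.0565] [ 1.    0.49 -3.49]
275 270 [88 86 82] [ 0.4598 -0.3608  0.0656] [ 0.98 -0.28 -4.39]
240 200 [234 236 236] [ 0.4334 -0.3616  0.0216] [ 2.78 -2.2   0.  ]
```

```bash
python3 - <<'E'
from h import *
s=manip.state();Rm=R.from_quat(s["ee_rot"]).as_matrix()
p,d=capture("wrist");print(s["wrist_force"])
for u in(276,293):
  for v in range(222,260,3):
    t=back("wrist",u,v,d=float(d[v,u]),st=s);print(u,v,p[v,u],t[2].round(4),(Rm.T@(t-s["position"])*100).round(2))
E
```

```text
[0.57189088 0.1418029  0.02337719]
276 222 [100  49  23] 0.0231 [ 1.62 -0.32 -0.14]
276 225 [209 102  43] 0.0268 [ 1.58 -0.31 -0.52]
276 228 [199  95  34] 0.0263 [ 1.4  -0.31 -0.47]
276 231 [199  91  32] 0.0258 [ 1.21 -0.31 -0.42]
276 234 [203  96  40] 0.0261 [ 1.05 -0.32 -0.44]
276 237 [198  92  35] 0.0254 [ 0.86 -0.32 -0.38]
276 240 [196  93  31] 0.0268 [ 0.75 -0.32 -0.52]
276 243 [202  98  35] 0.0263 [ 0.56 -0.32 -0.47]
276 246 [198  93  35] 0.0264 [ 0.39 -0.32 -0.48]
276 249 [186  87  31] 0.0262 [ 0.2  -0.32 -0.45]
276 252 [85 88 83] 0.049 [ 1.05 -0.27 -2.73]
276 255 [91 89 86] 0.0516 [ 1.02 -0.26 -3.  ]
276 258 [87 86 82] 0.0542 [ 0.99 -0.26 -3.25]
293 222 [69 32 17] 0.0229 [ 1.61  0.58 -0.13]
293 225 [200  96  37] 0.0256 [ 1.54  0.57 -0.39]
293 228 [199  95  33] 0.0265 [ 1.4   0.57 -0.48]
293 231 [199  94  33] 0.0254 [ 1.2   0.57 -0.38]
293 234 [201  98  36] 0.0246 [ 1.    0.58 -0.3 ]
293 237 [200  93  32] 0.0267 [ 0.91  0.57 -0.51]
293 240 [142  67  21] 0.0261 [ 0.72  0.58 -0.45]
293 243 [119  60  26] 0.0257 [ 0.53  0.58 -0.4 ]
293 246 [115  53  19] 0.0261 [ 0.37  0.58 -0.44]
293 249 [119  57  19] 0.027 [ 0.24  0.58 -0.53]
293 252 [86 85 83] 0.049 [ 1.05  0.51 -2.73]
293 255 [89 87 84] 0.0516 [ 1.01  0.5  -2.99]
293 258 [90 90 85] 0.0554 [ 1.05  0.49 -3.38]
```

The wrist depth shows the visible fingertips ending about 2 cm short of the stated TCP, with the key at its correct 26.5 mm height. I continue down in small, force-checked steps.

Request:
arm_command(
  deltas=[
    {"slide": [0, 0, 0.1], "rot": [0, 0, 0], "jaw": 0},
    {"slide": [0, 0, 0.1], "rot": [0, 0, 0], "jaw": 0},
    {"slide": [0, 0, 0], "rot": [0, 0, 0], "jaw": 0},
    {"slide": [0, 0, 0], "rot": [0, 0, 0], "jaw": 0},
  ],
)

```text
time_s: 16.05
position: [0.4686, -0.3658, 0.0195]
ee_rot: [0.384, 0.923, 0.0, -0.0]
wrist_force: [-0.1, -0.0, 0.5]
grip_width: -0.0001
gripper_force: 0.0
```

```bash
cat > tip.py <<'E'
from h import *
s=manip.state();Rm=R.from_quat(s["ee_rot"]).as_matrix()
p,d=capture("wrist");print(s["position"],s["wrist_force"])
for u in(276,284,293):
  L=[]
  for v in range(238,300,4):
    t=Rm.T@(back("wrist",u,v,d=float(d[v,u]),st=s)-s["position"])*100;L.append((v,round(t[0],2),round(t[2],2)))
  print(u,L)
E
python3 tip.py
```

```text
[ 0.46858596 -0.36580427  0.01953097] [-8.94550001e-02 -1.13517417e-04  5.35651204e-01]
276 [(238, np.float64(0.94), np.float64(-0.72)), (242, np.float64(0.7), np.float64(-0.67)), (246, np.float64(0.45), np.float64(-0.62)), (250, np.float64(0.21), np.float64(-0.61)), (254, np.float64(1.09), np.float64(-3.04)), (258, np.float64(0.97), np.float64(-3.21)), (262, np.float64(1.03), np.float64(-3.74)), (266, np.float64(1.02), np.float64(-4.1)), (270, np.float64(1.02), np.float64(-4.47)), (274, np.float64(0.95), np.float64(-4.7)), (278, np.float64(1.03), np.float64(-5.19)), (282, np.float64(1.0), np.float64(-5.45)), (286, np.float64(0.94), np.float64(-5.66)), (290, np.float64(0.87), np.float64(-5.83)), (294, np.float64(1.11), np.float64(-6.51)), (298, np.float64(1.06), np.float64(-6.7))]
284 [(238, np.float64(0.9), np.float64(-0.61)), (242, np.float64(0.7), np.float64(-0.69)), (246, np.float64(0.41), np.float64(-0.54)), (250, np.float64(0.24), np.float64(-0.66)), (254, np.float64(0.96), np.float64(-2.76)), (258, np.float64(1.04), np.float64(-3.35)), (262, np.float64(0.98), np.float64(-3.65)
[... 404 characters left out ...]
8, np.float64(0.89), np.float64(-0.59)), (242, np.float64(0.69), np.float64(-0.66)), (246, np.float64(0.46), np.float64(-0.65)), (250, np.float64(0.29), np.float64(-0.78)), (254, np.float64(1.03), np.float64(-2.91)), (258, np.float64(0.95), np.float64(-3.17)), (262, np.float64(0.97), np.float64(-3.62)), (266, np.float64(0.99), np.float64(-4.06)), (270, np.float64(0.97), np.float64(-4.39)), (274, np.float64(0.96), np.float64(-4.72)), (278, np.float64(0.99), np.float64(-5.12)), (282, np.float64(1.05), np.float64(-5.53)), (286, np.float64(1.04), np.float64(-5.82)), (290, np.float64(1.07), np.float64(-6.17)), (294, np.float64(1.11), np.float64(-6.51)), (298, np.float64(1.12), np.float64(-6.79))]
```

Request:
arm_command(
  deltas=[
    {"slide": [0, 0, 0.2], "rot": [0, 0, 0], "jaw": 0},
    {"slide": [0, 0, 0.2], "rot": [0, 0, 0], "jaw": 0},
    {"slide": [0, 0, 0], "rot": [0, 0, 0], "jaw": 0},
    {"slide": [0, 0, 0], "rot": [0, 0, 0], "jaw": 0},
  ],
)

```text
time_s: 16.43
position: [0.4685, -0.3657, 0.0154]
ee_rot: [0.384, 0.923, 0.0, -0.0]
wrist_force: [0.7, -0.3, 0.5]
grip_width: 0.0
gripper_force: 0.0
```

Request:
arm_command(
  deltas=[
    {"slide": [0, 0, 0.2], "rot": [0, 0, 0], "jaw": 0},
    {"slide": [0, 0, 0.2], "rot": [0, 0, 0], "jaw": 0},
    {"slide": [0, 0, 0], "rot": [0, 0, 0], "jaw": 0},
    {"slide": [0, 0, 0], "rot": [0, 0, 0], "jaw": 0},
  ],
)

```text
time_s: 16.77
position: [0.4685, -0.3658, 0.0115]
ee_rot: [0.384, 0.923, 0.0, -0.0]
wrist_force: [0.5, -0.2, -0.2]
grip_width: 0.0001
gripper_force: 0.0
```

```bash
python3 tip.py | cut -c1-330
```

```text
[ 0.46850694 -0.36577325  0.01145688] [ 0.46734104 -0.24863403 -0.20173804]
276 [(238, np.float64(1.25), np.float64(-1.5)), (242, np.float64(1.03), np.float64(-1.47)), (246, np.float64(0.84), np.float64(-1.54)), (250, np.float64(0.6), np.float64(-1.5)), (254, np.float64(1.02), np.float64(-2.88)), (258, np.float64(0.97), np.float64(-3.21)), (262, np.float64(0.99), np.float64(-3.67)), (266, np.float64(1.0
284 [(238, np.float64(1.28), np.float64(-1.58)), (242, np.float64(1.04), np.float64(-1.5)), (246, np.float64(0.85), np.float64(-1.55)), (250, np.float64(0.64), np.float64(-1.57)), (254, np.float64(1.01), np.float64(-2.88)), (258, np.float64(0.98), np.float64(-3.23)), (262, np.float64(0.99), np.float64(-3.67)), (266, np.float64(1
293 [(238, np.float64(1.21), np.float64(-1.4)), (242, np.float64(1.03), np.float64(-1.48)), (246, np.float64(0.81), np.float64(-1.46)), (250, np.float64(0.62), np.float64(-1.52)), (254, np.float64(1.01), np.float64(-2.88)), (258, np.float64(1.0), np.float64(-3.28)), (262, np.float64(1.02), np.float64(-3.73)), (266, np.float64(0.
```

Request:
arm_command(
  deltas=[
    {"slide": [0, 0, 0.2], "rot": [0, 0, 0], "jaw": 0},
    {"slide": [0, 0, 0.2], "rot": [0, 0, 0], "jaw": 0},
    {"slide": [0, 0, 0], "rot": [0, 0, 0], "jaw": 0},
    {"slide": [0, 0, 0], "rot": [0, 0, 0], "jaw": 0},
  ],
)

```text
time_s: 17.15
position: [0.4685, -0.3657, 0.0075]
ee_rot: [0.384, 0.923, 0.0, -0.0]
wrist_force: [0.6, -0.3, 0.4]
grip_width: 0.0002
gripper_force: 0.0
```

Request:
arm_command(
  deltas=[
    {"slide": [0, 0, 0.1], "rot": [0, 0, 0], "jaw": 0},
    {"slide": [0, 0, 0.1], "rot": [0, 0, 0], "jaw": 0},
    {"slide": [0, 0, 0], "rot": [0, 0, 0], "jaw": 0},
    {"slide": [0, 0, 0], "rot": [0, 0, 0], "jaw": 0},
  ],
)

```text
time_s: 17.48
position: [0.4686, -0.3658, 0.0056]
ee_rot: [0.384, 0.923, 0.0, -0.0]
wrist_force: [0.4, 0.5, -0.4]
grip_width: 0.0001
gripper_force: 0.0
```

```bash
python3 tip.py | cut -c1-330; python3 - <<'E'
from h import *
s=manip.state();Rm=R.from_quat(s["ee_rot"]).as_matrix()
p,d=capture("wrist");h=cv2.cvtColor(p,cv2.COLOR_BGR2HSV)
m=cv2.inRange(h,(100,100,50),(125,255,255))[:, :400];v,u=np.nonzero(m)
k=(abs(u-280)<60)&(v<300)
print("blue cols/rows",u[k].min(),u[k].max(),v[k].min(),v[k].max())
t=back("wrist",(u[k].min()+u[k].max())/2,v[k].min(),z=.0265,st=s);print((Rm.T@(t-s["position"])*100).round(2))
E
```

```text
[ 0.46859302 -0.36579464  0.00560016] [ 0.40369829  0.50519297 -0.37370637]
276 [(238, np.float64(1.49), np.float64(-2.11)), (242, np.float64(1.28), np.float64(-2.08)), (246, np.float64(1.04), np.float64(-2.02)), (250, np.float64(0.89), np.float64(-2.14)), (254, np.float64(1.01), np.float64(-2.87)), (258, np.float64(1.02), np.float64(-3.33)), (262, np.float64(1.0), np.float64(-3.68)), (266, np.float64(0
284 [(238, np.float64(1.44), np.float64(-1.99)), (242, np.float64(1.27), np.float64(-2.05)), (246, np.float64(1.08), np.float64(-2.1)), (250, np.float64(0.93), np.float64(-2.23)), (254, np.float64(0.99), np.float64(-2.83)), (258, np.float64(0.98), np.float64(-3.24)), (262, np.float64(1.05), np.float64(-3.79)), (266, np.float64(1
293 [(238, np.float64(1.46), np.float64(-2.03)), (242, np.float64(1.3), np.float64(-2.15)), (246, np.float64(1.05), np.float64(-2.03)), (250, np.float64(0.88), np.float64(-2.12)), (254, np.float64(1.01), np.float64(-2.86)), (258, np.float64(1.05), np.float64(-3.39)), (262, np.float64(1.0), np.float64(-3.69)), (266, np.float64(1.
blue cols/rows 248 320 231 279
[ 1.83  0.1  -2.08]
```

Request:
arm_command(
  deltas=[
    {"slide": [0, 0, 0.1], "rot": [0, 0, 0], "jaw": 0},
    {"slide": [0, 0, 0.1], "rot": [0, 0, 0], "jaw": 0},
    {"slide": [0, 0, 0], "rot": [0, 0, 0], "jaw": 0},
    {"slide": [0, 0, 0], "rot": [0, 0, 0], "jaw": 0},
  ],
)

```text
time_s: 17.92
position: [0.4688, -0.3659, 0.0044]
ee_rot: [0.384, 0.923, 0.0, 0.0]
wrist_force: [-2.4, 1.2, 6.6]
grip_width: -0.0
gripper_force: 3.6
```

Contact: it resists with about 6.6 N. I confirm with a tiny further press, then come off.

Request:
arm_command(
  deltas=[
    {"slide": [0, 0, 0.02], "rot": [0, 0, 0], "jaw": 0},
    {"slide": [0, 0, 0], "rot": [0, 0, 0], "jaw": 0},
  ],
)

```text
time_s: 18.08
position: [0.4688, -0.3659, 0.0043]
ee_rot: [0.384, 0.923, 0.0, 0.0]
wrist_force: [-2.7, 1.1, 7.9]
grip_width: -0.0003
gripper_force: 3.9
```

Request:
arm_command(
  deltas=[
    {"slide": [0, 0, -0.5], "rot": [0, 0, 0], "jaw": 0},
    {"slide": [0, 0, -1.5], "rot": [0, 0, 0], "jaw": 0},
    {"slide": [0, 0, -3], "rot": [0, 0, 0], "jaw": 0},
    {"slide": [0, 0, -3], "rot": [0, 0, 0], "jaw": 0},
    {"slide": [0, 0, -3], "rot": [0, 0, 0], "jaw": 0},
    {"slide": [0, 0, -3], "rot": [0, 0, 0], "jaw": 0},
    {"slide": [0, 0, 0], "rot": [0, 0, 0], "jaw": 0},
    {"slide": [0, 0, 0], "rot": [0, 0, 0], "jaw": 0},
    {"slide": [0, 0, 0], "rot": [0, 0, 0], "jaw": 0},
  ],
)

```text
time_s: 18.83
position: [0.4685, -0.3655, 0.1433]
ee_rot: [0.384, 0.923, 0.0, -0.0]
wrist_force: [-0.1, -0.0, -0.2]
grip_width: 0.0001
gripper_force: 0.0
```

```bash
python3 - <<'E'
from h import *
p,d=capture("top");h=cv2.cvtColor(p,cv2.COLOR_BGR2HSV)
m=cv2.inRange(h,(45,90,60),(85,255,255));m[:,:150]=0;m[:,260:]=0;m[:110]=0;m[230:]=0
v,u=np.nonzero(m);print(len(u),back("top",u.mean(),v.mean(),z=.098))
for q in place_of("top","chuck"):print(q,back("top",*q["point"],z=.05))
E
```

```text
58 [0.51449744 0.29581004 0.098     ]
{'point': [173.9, 273.3], 'confidence': 0.94} [0.22601832 0.37197997 0.05      ]
{'point': [207.5, 165.7], 'confidence': 0.86} [0.51161746 0.29447354 0.05      ]
{'point': [113.8, 172.6], 'confidence': 0.76} [0.48662832 0.54225639 0.05      ]
```

The carrier is still about 3 mm from the chuck's centre, and nothing touches the key now. Handing in.

```bash
python3 -c "
from plant import manip
print(manip.finish_job())"
```

```text
the job is handed in; nothing more can be done
None
```

I handed the job in at about 19 s: the green carrier stands released about 3 mm from the chuck's centre, and I pressed the blue key to about 8 N by the wrist force and came off it without going near the orange key; the hand-in gave no verdict.

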